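# Build up the cleaned drive stack on the keyed test shaft

## Robot

A 6-joint arm with a two-finger parallel gripper is mounted at the origin on the work surface. World frame = base frame: x ahead of the robot, y to its left, z up, the work surface at z = 0. Lengths are in mm, angles in rad, forces in N, time in s.
With the tool pointing down it reaches from about 350 to 875 mm from the base axis. Payload 15.5 kg.
Tool frame: the origin (TCP) lies midway between the tips of the shut fingers; the grasp point (between the pads) lies 19 mm behind it; y points along the fingers, z is the direction in which the jaws open and shut, and the axes are right-handed (so a half turn about y gives the same grasp; the last joint's range is limited). The gripper opens to 85 mm and grips with 20 to 120 N. Pads are 22 mm wide; open, the fingers measure 114 mm over their backs; the gripper's body (76 mm by 85 mm) begins 54 mm behind the grasp point. The pads swing forward as they close: fully open they stand 13 mm farther back than shut.
Start: joints at [-1.438, 0.494, 1.345, -0, 1.302, -0.096], TCP at [141.757, -608.713, 231.277] pointing down, gripper open.
Joint ranges: [-2.91, 2.91], [-0.82, 2.16], [0.22, 2.67], [-1.22, 4.37], [0.12, 2.79], [-3.08, 3.08]. Speed limits (rad/s): [1.89, 1.89, 2.57, 3.01, 3.01, 3.01].

## Interface

Orientations are given as a rotation vector (axis times angle).
In Python, from cell import arm, set_gripper, kin, cams gives the robot as it stands. Calls block until the motion is done:
- arm.movep(position, orientation): joint-space move of the TCP to a pose.
- arm.movel(position, frame=None, vel=150): straight line of the TCP; frame=None keeps the orientation; vel is the mean speed in mm/s.
- arm.movej(angles): joint-space move.
- set_gripper(opening, newtons=None): finger opening in mm; newtons is the grip in N (None keeps the last); returns when the fingers have stopped.
- arm.sleep(seconds).
- kin.inverse_kinematics(position, orientation): joint angles nearest the present ones, or None.
- cams.get_image(name): name is "scene" or "top" or "wrist"; returns a dict with "color" (480x640x3 uint8, blue, green, red), "K" (3x3 intrinsics, pixels), "pose" (4x4, takes a point from camera to world coordinates); the wrist camera has in their place "tool_from_camera" (4x4, takes a point from camera to tool coordinates, whose origin is the TCP and whose axes are the tool frame's). Camera axes: x right, y up, looking along -z (the intrinsics and any distortion apply to the point x, -y, -z); pixel columns grow to the right and rows downward; lengths in mm; the calibration is good to about 2 mm. The wrist camera is an equidistant fisheye: a pixel r from the principal point sees the ray r / f radians off the axis. A picture is of the moment at which its call begins: read the wrist's pose just before it. There is no depth.
A pose or a line that the arm cannot do raises arm.MotionError and nothing moves.
- arm.sign_off(): hands the job in, once; it reports no verdict.
Readings, each from a call of its own:
- arm.current_clock(): time.
- arm.current_joint_positions(): joint angles.
- arm.current_qvel(): joint speeds.
- arm.current_effort(): joint torques, N m.
- arm.current_position(): TCP position.
- arm.current_eef_rot(): TCP orientation.
- arm.current_force(): force on the tool from outside, world axes, zero at the start.
- arm.current_ft_torque(): the same for the moment, N m.
- arm.current_gripper_width(): finger opening in mm.
Only numpy, scipy, OpenCV 4.12 (cv2) and the standard library are available. Lean on these libraries where they do the work, as an engineer would, in place of code of your own. Each camera call takes 0.05 s, during which the arm holds its last target. There are 200 camera calls.

## Task

The washed drive parts need a trial assembly on the keyed test shaft of the green stand: first the brass ring flat on the plate, on top of it the aluminium hub whose keyways line up with the shaft's two keys, slid fully down, and the blue collar on top of that, seated flat. Set the other hub, which does not fit, flat in the red tray. Leave the tin of bolts where it stands.

Things in the scene. Friction and masses are not known exactly. Their poses are not given: they have to be found in the camera images.
- stand: Fixed green plate 120 x 120 x 14 mm with an upright steel shaft, 26 mm diameter, 54 mm tall above the plate, top 10 mm tapering to 12 mm. Two brass keys 8 mm wide reach 19 mm from the shaft axis along the stand's +x and +y (yellow lines on the plate too) and end 34 mm above the plate, top 6 mm tapered. Origin: plate underside, on the shaft axis, z up. Yaw within 0.45 rad; left or right.
- tray: Red plastic tray for rejected parts, fixed, open on top: 120 mm along its x, 170 mm along its y, 22 mm high, walls 4 mm, floor about 4 mm thick. Origin: centre of its underside, z up. It stands on the other side from the stand.
- ring: Brass ring lying flat, 58 mm outer diameter, 44 mm bore (passes over shaft and keys), 14 mm high, about 120 g. Origin: centre of its underside, z up its axis. Taken across its outside.
- hub_a: Pale aluminium hub lying flat, 62 mm diameter, 22 mm high, two dark bands, about 160 g. Bore 32 mm with two open keyways 14 mm wide, reaching 22 mm from the axis, along its +x and +y (a right angle apart), a black mark beside each: it fits the shaft, with 3 mm play, when its x axis points as the stand's x. Origin: centre of its underside, z up. Yaw within 0.6 rad of the world's.
- hub_b: The same aluminium hub, 62 mm diameter, 22 mm high, bore 32 mm, about 160 g, but its two keyways lie half a turn apart, along its +x and -x, a black mark beside each: it cannot go down over the shaft's keys. Origin: centre of its underside, z up its axis.
- collar: Blue plastic collar lying flat, 60 mm outer diameter, 32 mm plain bore (fits the shaft above the keys, not over them), 14 mm high, about 60 g. Origin: centre of its underside, z up its axis.
- tin: Dark steel tin holding a few bolts, 70 mm across, 28 mm high, loose, to be left alone. Origin: centre of its underside.
Not all that is in view belongs to the job. Of the things shaped like the ring, the brass one is meant. There is more than one size of the collar; the one meant has the size given above.

How it is judged:
By the outcome, as a careful person would: the job done as asked, in the order asked, and still so for the second after the job is handed in, with the robot touching nothing.
It also fails if it takes over 104 s, if anything falls off the work surface, if the arm or the gripper's body presses on something with over 40 N, if the wrist force passes 120 N, or if a joint passes its speed limit or range.

## Working session

There is one attempt and no reset: what is moved stays moved. The work goes in short steps, each a Python script; the robot and the scene stay as the last script left them, time stands still between calls to the robot, and variables do not carry over. Pictures are saved under pics/ and viewed, about 12 in all and at most 16, crops included, and the job is handed in when it is done.

```bash
mkdir -p pics; ls; python3 - <<'E'
from cell import arm,cams
import cv2,numpy as np
np.set_printoptions(precision=3,suppress=True)
for n in("top","scene"):
    d=cams.get_image(n);cv2.imwrite(f"pics/{n}0.png",d["color"]);print(n,d["K"],d["pose"],[k for k in d])
d=cams.get_image("wrist");cv2.imwrite("pics/w0.png",d["color"]);print(d["K"],d["tool_from_camera"],list(d))
print(arm.current_eef_rot(),arm.current_clock(),arm.current_gripper_width())
E
```

```text
pics
top [[491.508   0.    316.988]
 [  0.    491.508 243.847]
 [  0.      0.      1.   ]] [[ -0.024   0.987  -0.158 347.867]
 [ -1.     -0.027  -0.015   6.551]
 [ -0.019   0.158   0.987 838.788]
 [  0.      0.      0.      1.   ]] ['color', 'K', 'pose']
scene [[539.176   0.    322.018]
 [  0.    539.176 247.873]
 [  0.      0.      1.   ]] [[  -0.118   -0.591    0.798 1413.326]
 [   0.993   -0.055    0.107  107.723]
 [  -0.019    0.804    0.594  728.19 ]
 [   0.       0.       0.       1.   ]] ['color', 'K', 'pose']
[[371.648   0.    324.027]
 [  0.    371.648 240.745]
 [  0.      0.      1.   ]] [[  -0.001   -0.964   -0.267  -69.458]
 [   0.       0.267   -0.964 -143.012]
 [   1.      -0.001   -0.       0.085]
 [   0.       0.       0.       1.   ]] ['color', 'K', 'tool_from_camera']
[-0.241  2.101 -2.099] 0.15 85.40127694263363
```

View pics/top0.png

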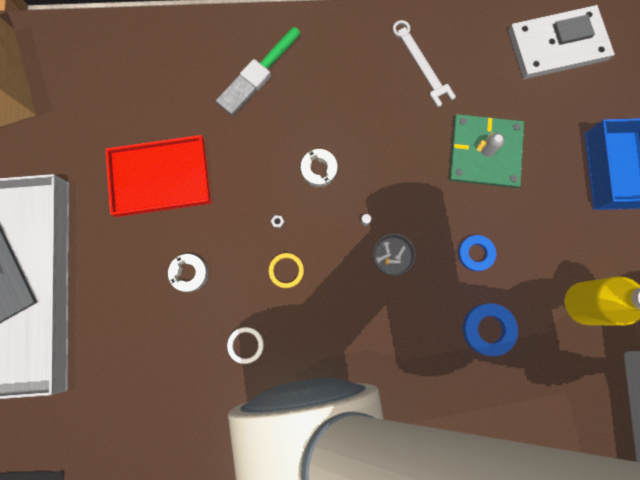

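View pics/scene0.png

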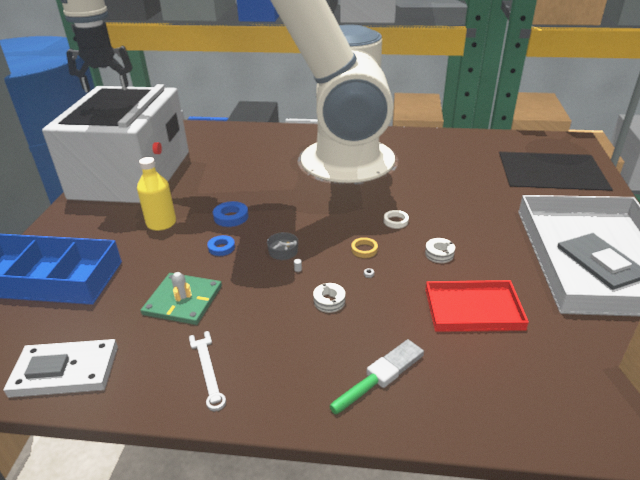

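Top view (up = +x, left = +y):
- **Hubs:** (319,167) and (187,272).
- **Ring-like:** brass (286,270) and white (245,345), so I take brass.
- **Collars:** small (478,253) and large (491,330), with size still to check.
- **Fixed or left alone:** stand (487,150), tray (158,175), tin (394,255).

Next I'll measure and look at a close crop.

```bash
cat > h.py <<'E'
from cell import arm,set_gripper,kin,cams
import cv2,numpy as np
from scipy.spatial.transform import Rotation as R
np.set_printoptions(precision=2,suppress=True)
def ray(d,uv,pose=None,fish=False):
    uv=np.atleast_2d(np.array(uv,float));K=d["K"]
    p=(uv-K[:2,2])/K[0,0]
    if fish:
        t=np.linalg.norm(p,axis=1,keepdims=True);s=np.sinc(t/np.pi)
        c=np.c_[p*s,np.cos(t)]
    else: c=np.c_[p,np.ones(len(p))]
    c=c*[1,-1,-1]; T=d["pose"] if pose is None else pose
    return T[:3,3],c@T[:3,:3].T
def onz(d,uv,z,**k):
    o,r=ray(d,uv,**k); return o+r*((z-o[2])/r[:,2])[:,None]
def wrist():
    T=np.eye(4);T[:3,3]=arm.current_position();T[:3,:3]=R.from_rotvec(arm.current_eef_rot()).as_matrix()
    d=cams.get_image("wrist");d["pose"]=T@d["tool_from_camera"];return d
def ori(a):
    """tool pointing down (y=-Z), jaw axis (tool z) at world angle a"""
    z=np.array([np.cos(a),np.sin(a),0]);y=np.array([0,0,-1.]);x=np.cross(y,z)
    return R.from_matrix(np.c_[x,y,z]).as_rotvec()
E
python3 - <<'E'
from h import *
d=cams.get_image("top");im=d["color"];hsv=cv2.cvtColor(im,cv2.COLOR_BGR2HSV)
def ell(name,seed,lo,hi,z,w=40):
    m=cv2.inRange(hsv,lo,hi);n=np.zeros_like(m);u,v=seed;n[v-w:v+w,u-w:u+w]=m[v-w:v+w,u-w:u+w]
    c=max(cv2.findContours(n,cv2.RETR_EXTERNAL,cv2.CHAIN_APPROX_NONE)[0],key=cv2.contourArea)[:,0]
    p=onz(d,c,z)[:,:2].astype(np.float32);h=cv2.convexHull(p)
    e=cv2.fitEllipse(h);print(name,np.array(e[0]),np.array(e[1]),cv2.minAreaRect(p));return
W=((0,0,120),(180,70,255))
ell("hub1",(319,167),*W,22);ell("hub2",(188,272),*W,22)
ell("brass",(286,270),(15,80,80),(35,255,255),14);ell("white",(245,345),*W,14)
B=((100,100,60),(130,255,255))
ell("colS",(478,253),*B,14,35);ell("colL",(491,330),*B,14)
ell("stand",(487,150),(55,80,40),(90,255,255),14,50);ell("tray",(158,175),(0,150,100),(8,255,255),22,60)
print("yellow line ends",onz(d,[[490,118],[490,131],[454,147],[468,147]],14)[:,:2])
print("angle brass rot",R.from_rotvec(arm.current_eef_rot()).as_matrix())
cr=lambda u,v:cv2.resize(im[v-35:v+35,u-35:u+35],(390,390),interpolation=cv2.INTER_CUBIC)
cv2.imwrite("pics/c1.png",np.hstack([cr(319,167),cr(188,272)]))
E
```

```text
hub1 [613.27  12.61] [64.37 68.51] ((614.181396484375, 12.584373474121094), (65.5684814453125, 65.24188232421875), 48.92267990112305)
hub2 [435.96 238.62] [64.49 67.1 ] ((436.3829040527344, 238.96392822265625), (65.22267150878906, 64.89497375488281), 17.09004020690918)
brass [436.6   72.45] [61.13 61.53] ((436.7322998046875, 72.54144287109375), (60.89710998535156, 60.969154357910156), 25.236331939697266)
white [314.24 142.48] [59.47 61.46] ((314.4250183105469, 142.5044403076172), (61.32395553588867, 58.247596740722656), 88.69880676269531)
colS [ 457.83 -250.23] [60.69 63.07] ((458.06884765625, -249.64930725097656), (62.40309524536133, 59.55265808105469), 88.4219970703125)
colL [ 330.46 -262.34] [85.32 89.91] ((330.9278869628906, -262.0294189453125), (88.1892318725586, 84.78955078125), 85.94478607177734)
stand [ 635.6  -277.68] [151.04 160.31] ((637.1345825195312, -280.6819763183594), (119.4469223022461, 120.67632293701172), 81.72843170166016)
tray [606.9  293.44] [174.49 219.27] ((606.477783203125, 292.6512756347656), (127.38240051269531, 175.9474334716797), 6.734218597412109)
yellow line ends [[ 695.91 -291.03]
 [ 671.91 -289.12]
 [ 644.6  -224.42]
 [ 643.84 -248.7 ]]
angle brass rot [[-0.97 -0.    0.23]
 [-0.23  0.   -0.97]
 [-0.   -1.   -0.  ]]
```

View pics/c1.png

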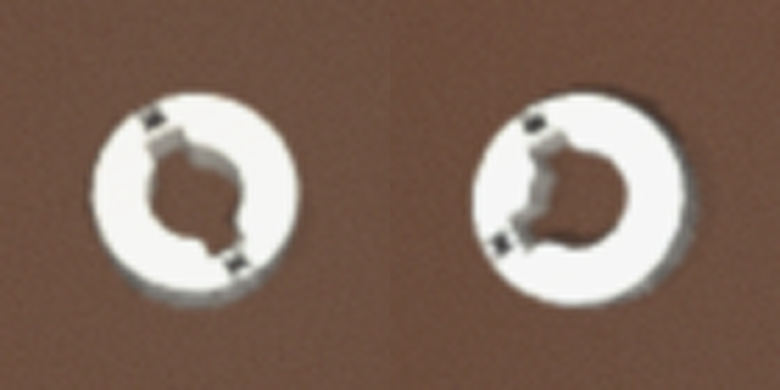

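Right crop, hub at (187,272): keyways at a right angle, so it is hub_a, yaw ≈ 0.53. Left crop, hub at (319,167): keyways opposite, so it is hub_b. The small collar measures ~61 mm, which fits; the large one is ~87 mm. Next is a close wrist survey.

```bash
cat > s.py <<'E'
from h import *
import pickle
a=-np.pi/2; S={}
def go(n,x,y,z=125):
    arm.movep([x,y,z],ori(a)); arm.sleep(.15); S[n]=wrist(); cv2.imwrite(f"pics/w_{n}.png",S[n]["color"])
arm.movep([637,-281,230],ori(a)); go("stand",637,-281,165)
go("hubb",613,12);go("huba",436,239);go("ring",436.6,72.5)
pickle.dump(S,open("S.pkl","wb"));print(arm.current_clock(),arm.current_joint_positions())
t=[]
for n in S:
    d=S[n];im=d["color"];t.append(cv2.resize(im,(400,300)))
cv2.imwrite("pics/m1.png",np.vstack([np.hstack(t[:2]),np.hstack(t[2:])]))
E
python3 s.py
```

```text
6.4583 [0.03 0.4  1.91 0.   0.83 1.6 ]
```

View pics/m1.png

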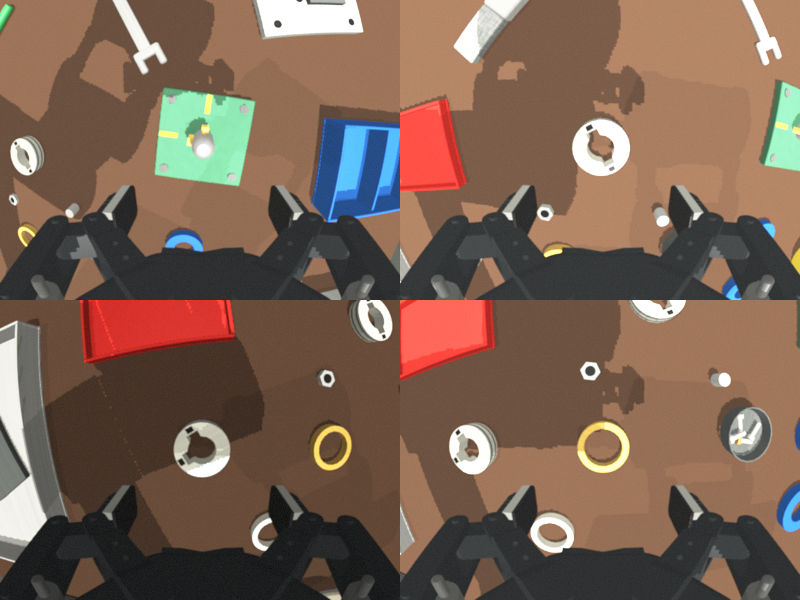

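The wrist montage, four views in frame: stand at full-res (410,275), hub_b (402,295), hub_a (404,297), ring (406,295). All four are clear. Next I'll fit their positions.

```bash
cat > f.py <<'E'
from h import *
import pickle
from scipy.optimize import least_squares
S=pickle.load(open("S.pkl","rb"))
def rect(d,c,z,half=45,s=0.25):
    """rectified top-down patch at height z: col=-y, row=-x"""
    n=int(2*half/s); g=(np.arange(n)+.5)*s-half
    Y,X=np.meshgrid(c[1]-g,c[0]-g); P=np.c_[X.ravel(),Y.ravel(),np.full(n*n,float(z))]
    T=np.linalg.inv(d["pose"]);q=(P@T[:3,:3].T+T[:3,3])*[1,-1,-1]
    r=np.linalg.norm(q[:,:2],axis=1);th=np.arctan2(r,q[:,2]);K=d["K"]
    uv=q[:,:2]/r[:,None]*th[:,None]*K[0,0]+K[:2,2]
    m=uv.astype(np.float32).reshape(n,n,2)
    return cv2.remap(d["color"],m[...,0],m[...,1],cv2.INTER_LINEAR)
def circ(I,c,mask,half=45,s=.25):
    k=max(cv2.findContours(mask,cv2.RETR_EXTERNAL,cv2.CHAIN_APPROX_NONE)[0],key=cv2.contourArea)[:,0]
    k=cv2.convexHull(k)[:,0].astype(float)
    p=np.c_[c[0]-((k[:,1]+.5)*s-half),c[1]-((k[:,0]+.5)*s-half)]
    r=least_squares(lambda v:np.hypot(*(p-v[:2]).T)-v[2],[*c,30],loss="soft_l1",f_scale=.5).x
    return r
if __name__=="__main__":
    out=[]
    for n,c,z in(("hubb",(613,12),22),("huba",(436,239),22),("ring",(436.6,72.5),14)):
        I=rect(S[n],c,z);h=cv2.cvtColor(I,cv2.COLOR_BGR2HSV)
        m=cv2.inRange(h,(15,90,60),(40,255,255)) if n=="ring" else cv2.inRange(h,(0,0,105),(180,75,255))
        r=circ(I,c,m);print(n,r[:2],2*r[2])
        if n!="ring":
            g=cv2.inRange(I,(0,0,0),(60,60,60));b=cv2.connectedComponentsWithStats(g)
            for st,ce in zip(b[2][1:],b[3][1:]):
                q=np.array([c[0]-((ce[1]+.5)*.25-45),c[1]-((ce[0]+.5)*.25-45)])-r[:2]
                if st[4]>60 and 15<np.hypot(*q)<32: print(" mark",st[4],np.hypot(*q),np.arctan2(q[1],q[0]))
        out.append(I)
    d=S["stand"];c=(637,-281);I=rect(d,c,14,75);h=cv2.cvtColor(I,cv2.COLOR_BGR2HSV)
    m=cv2.inRange(h,(50,60,60),(90,255,255));k=max(cv2.findContours(m,cv2.RETR_EXTERNAL,cv2.CHAIN_APPROX_NONE)[0],key=cv2.contourArea)
    (u,v),wh,an=cv2.minAreaRect(k);print("stand",c[0]-((v+.5)*.25-75),c[1]-((u+.5)*.25-75),np.array(wh)*.25,np.radians(an))
    J=rect(d,c,68,20,.1) ; out.append(cv2.resize(I,(360,360)))
    K=rect(d,c,48,30,.1)
    cv2.imwrite("pics/m2.png",np.vstack([np.hstack([cv2.resize(x,(260,260)) for x in out[:3]]),np.hstack([cv2.resize(x,(260,260)) for x in(I,J,K)])]))
E
python3 f.py
```

```text
hubb [617.82  12.95] 65.44402063253729
huba [438.29 239.44] 64.03913185238555
 mark 394 26.75440708976732 0.5283032147937822
 mark 68 15.540510295938725 1.7868886619961009
 mark 356 26.599836015464923 2.0881950430477514
ring [439.3   73.11] 61.638945238261606
stand 641.9042205810547 -282.1908416748047 [119.84 120.08] 0.14337562156594397
```

View pics/m2.png

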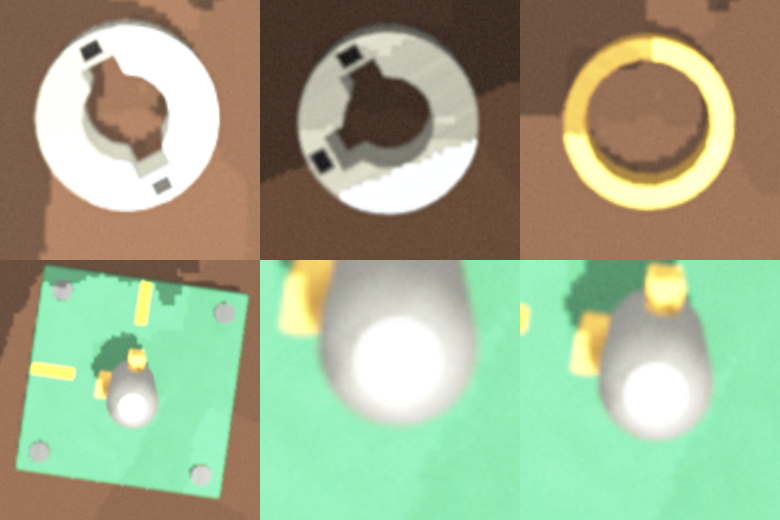

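The wrist fits give the right sizes, but x differs by 2.5–4.8 mm from the top camera. The shaft tip and the plate centre agree with each other. A view with the wrist turned half round will show the wrist camera's own bias.

```bash
cat > g.py <<'E'
from f import *
a=np.pi/2
def stand(d,c):
    I=rect(d,c,14,75);h=cv2.cvtColor(I,cv2.COLOR_BGR2HSV)
    m=cv2.inRange(h,(50,60,60),(90,255,255));k=max(cv2.findContours(m,cv2.RETR_EXTERNAL,cv2.CHAIN_APPROX_NONE)[0],key=cv2.contourArea)
    (u,v),wh,an=cv2.minAreaRect(k);print("stand",c[0]-((v+.5)*.25-75),c[1]-((u+.5)*.25-75),np.array(wh)*.25,np.radians(an))
arm.movep([641,-282,165],ori(a));arm.sleep(.15);d=wrist();S["stand_r"]=d;cv2.imwrite("pics/sr.png",d["color"]);stand(d,(640,-281))
arm.movep([437,-250,125],ori(a));arm.sleep(.15);d=wrist();S["col_r"]=d
arm.movep([438,73,125],ori(a));arm.sleep(.15);d=wrist();S["ring_r"]=d
c=(437,72.5)
I=rect(d,c,14);r=circ(I,c,cv2.inRange(cv2.cvtColor(I,cv2.COLOR_BGR2HSV),(15,90,60),(40,255,255)));print("ring_r",r)
d=S["col_r"];c=(458,-250);I2=rect(d,c,14);r=circ(I2,c,cv2.inRange(cv2.cvtColor(I2,cv2.COLOR_BGR2HSV),(95,90,60),(130,255,255)));print("col_r",r)
I3=cv2.resize(rect(S["stand_r"],(640,-281),14,75),(360,360))
pickle.dump(S,open("S.pkl","wb"));print(arm.current_clock())
cv2.imwrite("pics/m3.png",np.hstack([cv2.resize(x,(266,266)) for x in(I,I2,I3)]))
E
python3 g.py
```

```text
stand 641.315559387207 -282.14978790283203 [119.72 120.18] 0.14342260971442708
ring_r [438.54  73.18  30.51]
col_r [ 459.69 -251.34   31.05]
12.3333
```

View pics/m3.png

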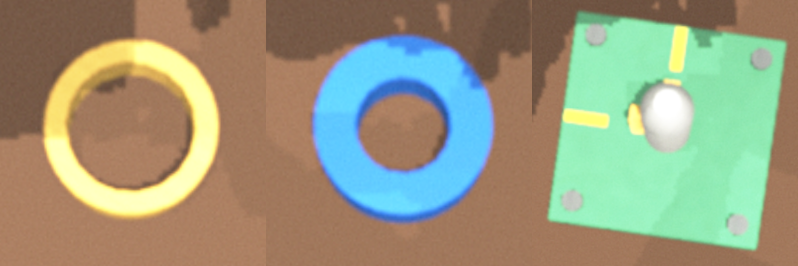

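The half-turned view agrees within 0.8 mm:
- **Stand:** (641.6, -282.2), yaw -0.143.
- **Ring:** (438.9, 73.1).
- **Collar:** (460, -251.3), about 60 mm outside with a ~32 mm bore in the crop, so it is the right one.

Now the ring.

```bash
cat > p.py <<'E'
from h import *
ST=np.array([641.6,-282.2]);YS=-0.143
def pick(x,y,a,z=3,op=85,N=40,up=150):
    set_gripper(op);arm.movep([x,y,125],ori(a));arm.movel([x,y,z],vel=120);set_gripper(0,N)
    print("w",arm.current_gripper_width());arm.movel([x,y,up],vel=150);arm.sleep(.1);print("w",arm.current_gripper_width(),"F",arm.current_force())
def lower(x,y,z0,zend,step=2,lim=6,vel=40):
    """down to z0, then in steps until contact or zend"""
    arm.movel([x,y,z0],vel=100);arm.sleep(.1);f0=arm.current_force()[2];z=z0
    while z>zend+1e-6:
        z=max(z-step,zend);arm.movel([x,y,z],vel=vel);f=arm.current_force()-[0,0,f0]
        if abs(f[2])>lim: print("contact",z,f);return z
    print("end",z,f);return z
def release(x,y,w,up=200):
    set_gripper(w);p=arm.current_position();arm.movel([x,y,up],vel=150)
E
python3 - <<'E'
from p import *
a=np.pi/2
pick(438.9,73.1,a)
arm.movep([*ST,150],ori(a));z=lower(*ST,28,14+2.5)
release(*ST,72,165);arm.sleep(.1);d=wrist();cv2.imwrite("pics/r1.png",cv2.resize(d["color"][100:420,150:550],(600,480)));print(arm.current_clock())
E
```

```text
w 55.863533426092665
w 55.54762497342346 F [ 0.23 -0.45 -0.75]
contact 16.5 [-6.1   3.34 18.78]
21.6833
```

View pics/r1.png

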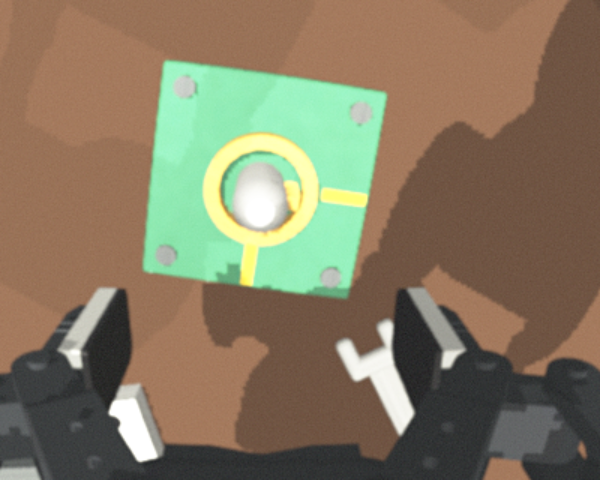

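In r1.png the ring lies flat on the plate around the shaft and keys, centre about (260,190). Now hub_a.

```bash
python3 - <<'E'
from p import *
am=np.pi/2;YA=.523;h=(YS-YA)/2
pick(437.9,239.4,am-h,z=5)
arm.movep([*ST,150],ori(am+h));arm.movel([*ST,88],vel=120)
z=lower(*ST,57,33,lim=5)
print(arm.current_clock(),arm.current_position(),arm.current_force())
d=cams.get_image("scene");cv2.imwrite("pics/s2.png",cv2.resize(d["color"][200:350,100:300],(800,600),interpolation=cv2.INTER_CUBIC))
E
```

```text
w 60.80573404531752
w 60.386031301457834 F [-0.7  -0.93 -2.11]
contact 33 [-3.31  0.66 11.03]
32.975 [ 641.88 -282.32   33.89] [-3.31  0.66 10.19]
```

View pics/s2.png

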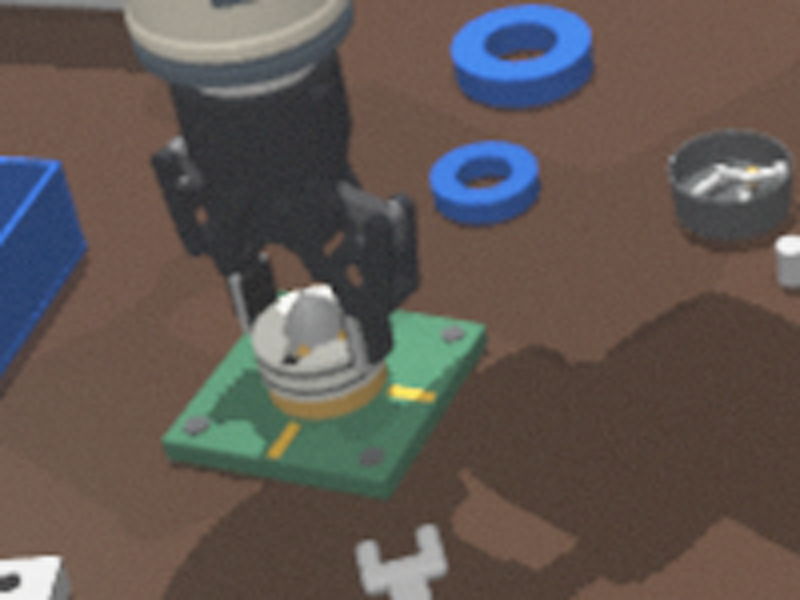

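Hub_a is down on the ring: no contact force until the end of travel, and the scene crop shows ring, hub and shaft tip in order. Release, then the collar.

```bash
python3 - <<'E'
from p import *
a=np.pi/2
release(*ST,76,150)
pick(460,-251.3,a,z=3,N=30)
arm.movep([*ST,150],ori(a));arm.movel([*ST,90],vel=120)
z=lower(*ST,72,52.5,lim=5)
release(*ST,74,165);arm.sleep(.1);d=wrist()
s=cams.get_image("scene")["color"]
cv2.imwrite("pics/r3.png",np.hstack([cv2.resize(d["color"][130:370,200:500],(400,320)),cv2.resize(s[240:340,120:245],(400,320),interpolation=cv2.INTER_CUBIC)]));print(arm.current_clock())
E
```

```text
w 58.37149112196887
w 58.058995089471395 F [-0.28 -0.05 -1.07]
contact 52.5 [-5.32  3.05 17.02]
43.8333
```

View pics/r3.png

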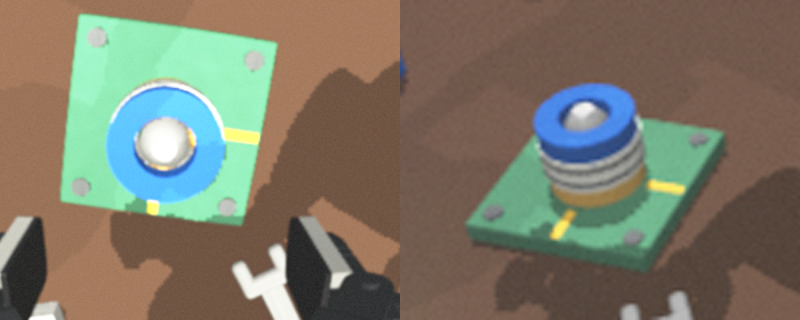

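The collar is seated flat on the hub and the stack is upright in both views. Now hub_b into the tray, at about (611, 294), yaw 0.117.

```bash
python3 - <<'E'
from p import *
a=np.pi/2
pick(617.3,13,a,z=5)
T=(611,294);arm.movep([*T,150],ori(a+.117))
z=lower(*T,20,8.5,lim=5)
release(*T,72,200)
arm.movep([450,150,300],ori(a));arm.sleep(.2)
t=cams.get_image("top")["color"];s=cams.get_image("scene")["color"]
cv2.imwrite("pics/end.png",np.vstack([cv2.resize(t[100:300,90:540],(720,320)),cv2.resize(s[200:350,120:540],(720,257))]))
print(arm.current_clock(),arm.current_force())
E
```

```text
w 60.58576014457727
w 60.385201436386346 F [-0.45  0.74 -1.1 ]
contact 8.5 [-5.92 -3.42 23.13]
55.075 [-0.2  -0.56 -0.27]
```

View pics/end.png

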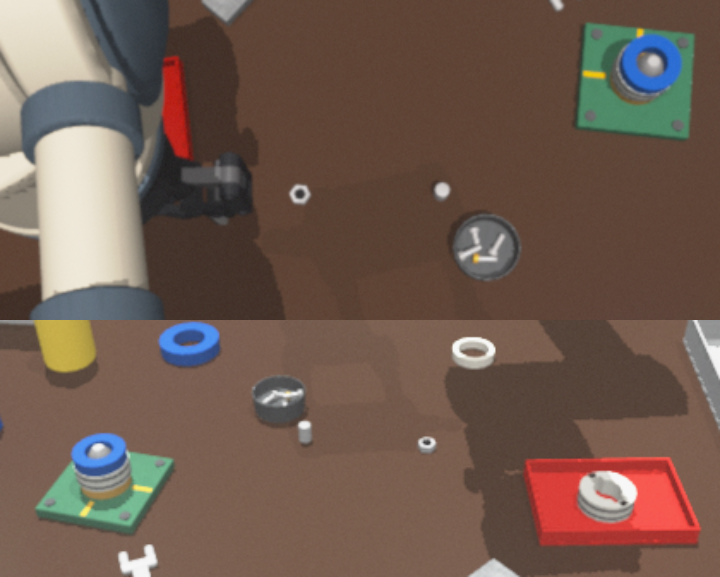

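The stack stands upright, hub_b lies flat in the tray, the tin has not moved and the arm is clear. Handing in.

```bash
python3 -c "
from cell import arm
arm.sign_off();print(arm.current_clock())"
```

```text
the job is handed in; nothing more can be done
the job is handed in; nothing more can be done
```

The assembly is on the stand in the order asked: brass ring on the plate, then the hub with its keyways on the keys, then the 60 mm blue collar. The hub that does not fit lies in the red tray. I handed the job in just after 55 s on the robot's clock, against the 104 s limit.

- **Seating:** each part on the shaft met resistance only at its full depth, with 11 to 19 N upward at the wrist. The hub in the tray met 23 N at the tray floor. The last pictures show the stack upright and flat, the rejected hub flat in the tray, the tin unmoved, and the robot touching nothing.
- **Disagreement:** the top camera read x about 2.5 to 5 mm lower than the wrist camera. I used the wrist values, which agreed within 0.8 mm when I looked again with the wrist turned half round. The tray position came from the top camera, corrected by that difference; the hub still landed well inside.
- **Not checked:** I did not watch the arm's contact forces continuously. I read the wrist force only after each lift, each lowering step and at the end.

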